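Clamp a freshly glued flow cell in the one-hand bar clamp

ROBOT

A 6-joint arm with a two-finger parallel gripper is mounted at the origin on a cart in front of the work surface, level with it; the furniture and walls round the work are solid. World frame = base frame: x ahead of the robot, y to its left, z up, the work surface at z = 0. Lengths are in m, angles in degrees, forces in N, time in s.
With the tool pointing down it reaches from about 0.25 to 0.725 m from the base axis. Payload 9.7 kg.
Tool frame: the origin (TCP) lies midway between the tips of the shut fingers; the grasp point (between the pads) lies 19 mm behind it (bot.hold_point_z is the distance from the TCP to the grasp point, in m); z points along the fingers, y is the line along which they close (so a half turn about z gives the same grasp; the last joint's range is limited). The gripper opens to 85 mm and grips with 20 to 120 N. Pads are 22 mm wide; open, the fingers measure 114 mm over their backs; the gripper's body (76 mm by 85 mm) begins 54 mm behind the grasp point. The pads swing forward as they close: fully open they stand 13 mm farther back than shut.
Start: joints at [-70.073, 4.979, 10.078, 95.1, 0, 90], TCP at [0.187, -0.517, 0.231] pointing down, gripper open.
Joint ranges: [-179.16, 179.16], [-48.56, 103.87], [-65.8, 70.77], [-126.05, 130.52], [-82.76, 87.17], [-180, 180]. Speed limits (degrees/s): [127.2, 127.2, 147.25, 180, 180, 180].

INTERFACE

Orientations are given as [roll, pitch, yaw] about the fixed x, y, z axes, in that order (R = Rz(yaw) Ry(pitch) Rx(roll)).
In Python, from workcell import bot gives the robot as it stands.
- The arm moves only by the tool play_rows, never from a script. Its argument "steps" is a list that holds one entry, the list of rows, each a list of 4 numbers: the shift along the tool's x, y, z in m, then the turn about the tool's z in rad. In form: [[[tx, ty, tz, yaw], ...]]. A call has exactly 5 rows; each row shifts and turns the commanded pose from where the row before left it, along the tool's axes as they then stand; what a row does not reach is not made up. A row lasts 1/12 s, in which the tool goes at most 41.7 mm and 7.16 degrees, less where a joint would pass 70% of its speed; a pose out of reach is approached as far as the arm can. A call is refused whole if a number of a shift passes 0.0417 or a number of a turn 0.125, either way. A call with a gripper value outside its range is refused whole. "gripper" is the finger opening in m, from 0 to 0.0854, set as the call begins (left out, the last holds). The fingers move at their own pace and stop on an object; "squeeze" is the grip in N (left out, the last holds). Time passes only in rows, so rows that do not move let the fingers close, or fill a call up. It gives the time, the measured TCP pose, the force, the opening and the grip force at its end, in the units of the state.
- bot.get_obs(): the state, without advancing time (a new reading comes with each control period).
- bot.camera(name): name is "side" or "top"; returns a dict with "img" (480x640x3 uint8, blue, green, red), "vfov" (degrees; the focal length in pixels is half the picture's height over the tangent of half this angle, whatever the lens; pixels are square), "cx", "cy" (the principal point, pixels), "xyz" and "attitude" of the camera in the world. Camera axes: x right, y down, z forward; pixel columns grow to the right and rows downward; lengths in m; the calibration is good to about 2 mm. A picture is of the moment at which its call begins. There is no depth.
- bot.job_done(): hands the job in; it is judged then, once.
The state is a dict: "time": time; "q": joint angles; "qd": joint speeds; "joint_efforts": joint torques, N m; "ee_pos": TCP position; "tcp_rot": TCP orientation; "wrist_force": force on the tool from outside, world axes, zero at the start; "torque": the same for the moment, N m; "opening": finger opening in m; "grasp_force": force on a finger pad.
Only numpy, scipy, OpenCV 4.12 (cv2) and the standard library are available. Lean on these libraries where they do the work, as an engineer would, in place of code of your own. Each camera call takes 0.05 s, during which the arm holds its last target. There are 200 camera calls.

TASK

The flow cell's glass window has just been glued on and must cure under pressure. Stand the cell upright on the base plate between the open jaws of the one-hand bar clamp, flat side to the jaws, let go of it, then squeeze the clamp's orange trigger again and again, feeling the force, until the sprung pad grips the cell firmly (about 20 N or a little more) but never so hard that the glass cracks (about 40 N). Leave the clamp holding the cell with the trigger let go, and do not disturb the other things on the bench.

Things in the scene. Friction and masses are not known exactly. Their poses are not given: they have to be found in the camera images.
- flow_cell: The part: an upright flow cell 48 mm wide (its x), 30 mm thick (its y), 80 mm tall, 220 g: white plastic block with an 8 mm clear glass plate on one 48 x 80 mm face and two small steel fittings 14 mm high on its top. Origin: centre of its underside. It starts standing on the bench. Thickness (y) goes along the clamp's bar; either way round will do.
- bar_clamp: Black and orange one-hand bar clamp lying on its side, bolted to an 8 mm aluminium base plate (its x -32..86, y -95..119 mm); fixed. Origin: on the bench under the bar, in the plane of the fixed jaw's face. y runs along the bar from the fixed jaw towards the sliding jaw, x from handle to jaws. Jaw faces: x 28..72, z 12..38 mm; jaws and housing reach z 48. It cannot be slackened again.
- cell_seat (a point): Point on the base plate's top (8 mm above the bench) at the foot of the fixed jaw's rubber face, midway along it; axes as the clamp's. The clamped cell stands with its thickness along y, its near face touching the jaw: its underside's centre is then 15 mm from here along +y. Gap from this face to the pad at the start: 40 to 54 mm.
- pressure_pad: Sprung pad on the sliding jaw: rubber-faced steel plate 44 x 8 x 26 mm on two coil springs, 2.4 N per mm together, 16 mm travel, then solid. Axes as the clamp's; its origin lies 62 mm to -y of its face (see pad_face). Resting on the cell it stands still while the jaw behind it tightens: its pressure is felt at the trigger only.
- pad_face (a point): Middle of the sprung pad's rubber face, 25 mm above the bench. The jaw, and the pad, draw 7 mm to -y at each full squeeze of the trigger, in two clicks of 3.5 mm (8 N more each once the pad presses). A catch keeps the last full click when the trigger is let go; a half-made click falls back.
- handle_mid (a point): Middle of the clamp's fixed black handle, 26 mm above the bench: a bar along the clamp's x, 16 mm thick in y (8 mm either side of here), 28 mm high (z 12 to 40), from 36 mm to +x of here to 51 mm to -x. One finger goes behind it, on its -y side.
- trigger_post (a point): Axis of the upright round finger post (14 mm thick, z 12 to 40 mm) on the orange trigger; moves with it. Let go it stands 41 mm to +y of handle_mid, at the stop 19 mm. The other finger pushes its +y side towards the handle (56 mm over both let go, 34 at the stop). Off the middle, fingers press post and handle unequally: on the post, grip plus half the wrist's force along +y.
- trigger (a joint): Trigger angle, rad: 0 let go (a spring returns it), 0.28 at its stop; the post is 80 mm from its upright axis. A click needs 0.19, the second 0.27. Force on the post: 4 to 6 N with the jaw free, then 1 N more per 2.4 N of pad pressure: 13 N at 18 N, 15 N at 24, 18 N at 32, 21 N at 40. If it stalls below 0.18 (no click) against 17 to 19 N, the pad grips firmly and keeps 20 to 34 N when let go.
- timer: Bystander: white digital timer, 58 x 62 x 17 mm. Origin: centre of its underside.
- amber_bottle: Bystander: brown dropper bottle, 34 mm across, 129 mm tall. Origin: centre of its underside.
- tape_roll: Bystander: roll of tape lying flat, 98 mm across, 25 mm high. Origin: centre of its underside.
- weigh_boat: Bystander: white weighing boat, 66 x 66 x 18 mm. Origin: centre of its underside.

How it is judged (in metres and radians):
On the way, in this order (a step that is already met when the one before it is completed fails the run):
1. the flow cell stands upright on the base plate between the open jaws and is let go (x of flow_cell in the frame of bar_clamp between 0.038 and 0.062 m and y of flow_cell in the frame of bar_clamp between 0.01 and 0.035 m and z of flow_cell in the frame of bar_clamp between 0.004 and 0.011 m and angle between flow_cell's own z axis and vertical below 0.06 rad and contact force between the fingers and flow_cell below 0.3 N and contact force between pressure_pad and flow_cell below 1 N), for 0.2 s.
2. the trigger is squeezed by the fingers while the pad presses on the cell with more than 18 N (value of joint trigger above 0.04 rad and contact force between the fingers and bar_clamp above 2 N and contact force between pressure_pad and flow_cell above 18 N), for 0.05 s.
At the end, for the whole second after the job is handed in: The cell stands upright (within 0.06 rad) on the base plate, flat against the fixed jaw (within 3 mm and 0.06 rad), within 12 mm of the middle of the jaw faces; the pad presses on it with 18 to 39 N; the trigger is let go (below 0.02 rad) and the cell is at rest (x of flow_cell in the frame of bar_clamp between 0.038 and 0.062 m and y of flow_cell in the frame of bar_clamp between 0.012 and 0.018 m and z of flow_cell in the frame of bar_clamp between 0.004 and 0.011 m and angle between flow_cell's own z axis and vertical below 0.06 rad and angle between the y axis of flow_cell and the y axis of bar_clamp, either way round below 0.06 rad and contact force between pressure_pad and flow_cell between 18 and 39 N and value of joint trigger below 0.02 rad and linear speed of flow_cell below 0.01 m/s); the robot touches nothing.
It fails at once if the glass cracks: the pad presses on the cell with more than 40 N (contact force between pressure_pad and flow_cell above 40 N).
It fails at once if the flow cell is tipped over (angle between flow_cell's own z axis and vertical above 0.6 rad).
It fails at once if the timer, amber bottle, tape roll or weighing boat is moved more than 25 mm (distance of any of timer, amber_bottle, tape_roll, weigh_boat from where it was at the start of the episode above 0.025 m).
It also fails if it takes over 72 s, if anything falls off the work surface, if the arm or the gripper's body presses on something with over 40 N, if the wrist force passes 120 N, or if a joint passes its speed limit or range.

## Working session

There is one attempt and no reset: what is moved stays moved. The work goes in short steps, Python scripts to look and compute and a tool call to move; the robot and the scene stay as the last step left them, time stands still between calls to the robot, and variables do not carry over. Pictures are saved under pics/ and viewed, at most 10 in all, crops included, and the job is handed in when it is done.

Besides the shell and the picture viewer there is one more tool, called after "Call:" by a JSON object that holds its "op" and its "data". play_rows: Moves the arm, as the interface text tells. Its arguments: {"type":"object","properties":{"steps":{"type":"array","items":{"type":"array","items":{"type":"array","items":{"type":"number"}}}},"gripper":{"type":"number"},"squeeze":{"type":"number"}},"required":["steps"]}

```bash
mkdir -p pics; cat > h.py <<'E'
import numpy as np,cv2
from scipy.spatial.transform import Rotation as R
from workcell import bot
def cam(n,fn=None):
    c=bot.camera(n)
    if fn: cv2.imwrite('pics/'+fn,c['img'])
    return c
def Rc(c):
    return R.from_euler('xyz',c['attitude'],degrees=True).as_matrix()
def ray(c,u,v,z):
    f=240/np.tan(np.radians(c['vfov'])/2)
    d=Rc(c)@np.array([(u-c['cx'])/f,(v-c['cy'])/f,1]);p=np.array(c['xyz'])
    return p+d*(z-p[2])/d[2]
def proj(c,P):
    f=240/np.tan(np.radians(c['vfov'])/2)
    q=Rc(c).T@(np.array(P)-np.array(c['xyz']))
    return f*q[0]/q[2]+c['cx'],f*q[1]/q[2]+c['cy']
E
python3 - <<'E'
from h import *
for n in('top','side'):
    c=cam(n,n+'0.png');print(n,{k:c[k] for k in c if k!='img'})
o=bot.get_obs();print(o)
print(bot.hold_point_z)
E
```

```text
top {'vfov': 42.05084672244154, 'cx': 322.2226701497662, 'cy': 238.60849316008785, 'xyz': array([0.51194416, 0.24002432, 1.30324933]), 'attitude': array([-177.63676125,   -1.4737466 ,  -88.51449988])}
side {'vfov': 45.17410488931617, 'cx': 315.8272303468026, 'cy': 240.20808162368706, 'xyz': array([1.20780483, 0.73176262, 0.9588718 ]), 'attitude': array([-1.38585469e+02, -2.39035808e-02,  1.28728718e+02])}
{'time': 0.1, 'q': array([-7.00720850e+01,  5.00954256e+00,  1.00388232e+01,  9.51001496e+01,
        1.63530173e-03,  9.00011204e+01]), 'qd': array([ 0.00315967,  0.02692197,  0.09145367, -0.02189663,  0.08778599,
       -0.00874414]), 'joint_efforts': array([ 1.41115746e-03, -5.21562159e+01,  4.65651584e+01,  1.60175812e-02,
        1.26247753e-05, -2.34616448e-05]), 'ee_pos': array([ 0.18739703, -0.51686772,  0.23063715]), 'tcp_rot': array([-1.79929131e+02, -1.63391460e-03,  1.99267925e+01]), 'wrist_force': array([ 0.01737266,  0.26133149, -0.09003725]), 'torque': array([ 0.02735118,  0.00056033, -0.05139652]), 'grasp_force': 0.0, 'opening': 0.08528782271106501}
0.0187
```

View pics/top0.png

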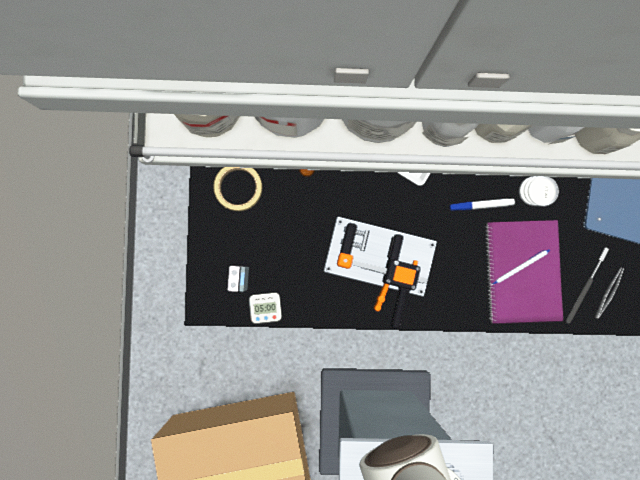

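View pics/side0.png

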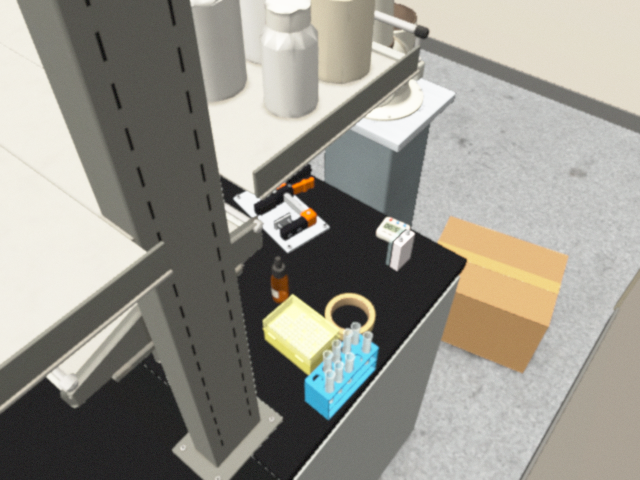

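Top: the base plate spans about (325..437, 217..297), with the sliding pad and spring at (357,240), the trigger handle at (380,300), the cell at (238,278), the timer at (265,307) and the tape at (238,188). A shelf overhangs the back of the bench. I'll zoom in.

```bash
python3 - <<'E'
from h import *
c=cam('top');s=cam('side')
a=cv2.resize(c['img'][210:330,310:450],None,fx=5,fy=5,interpolation=cv2.INTER_CUBIC)
b=cv2.resize(c['img'][260:330,220:290],None,fx=5,fy=5,interpolation=cv2.INTER_CUBIC)
cv2.imwrite('pics/a.png',a)
d=cv2.resize(s['img'][160:270,230:420],None,fx=4.2,fy=4.2,interpolation=cv2.INTER_CUBIC)
cv2.imwrite('pics/b.png',b);cv2.imwrite('pics/d.png',d)
for u,v in[(340,217),(437,241),(325,271),(422,297)]:print(ray(c,u,v,.008).round(4))
print(ray(c,238,278,.08),ray(c,265,307,.017),ray(c,238,188,.025))
print('bench edge',ray(c,190,325,0),ray(c,400,330,0))
E
```

```text
[0.6123 0.1723 0.008 ]
[ 0.5677 -0.0315  0.008 ]
[0.4992 0.2006 0.008 ]
[ 0.4505 -0.0023  0.008 ]
[0.48197448 0.37207309 0.08      ] [0.42255956 0.32189315 0.017     ] [0.66465784 0.38380393 0.025     ]
bench edge [0.38059088 0.47651437 0.        ] [0.380434   0.04089366 0.        ]
```

View pics/a.png

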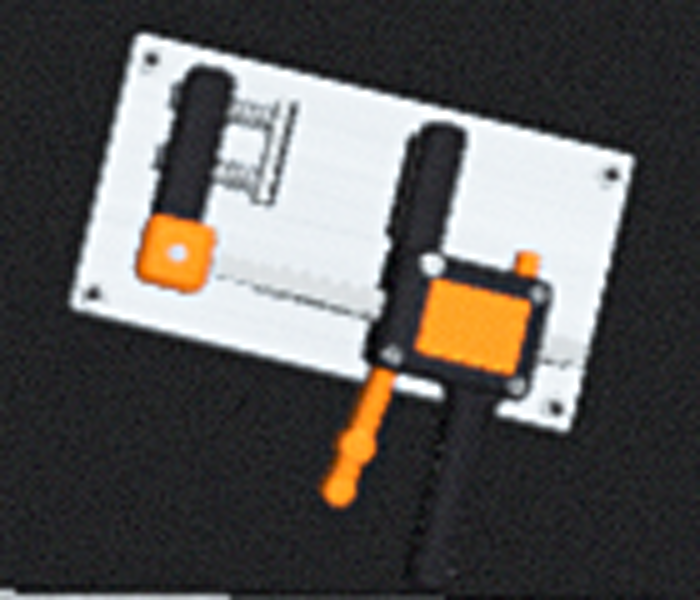

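View pics/b.png

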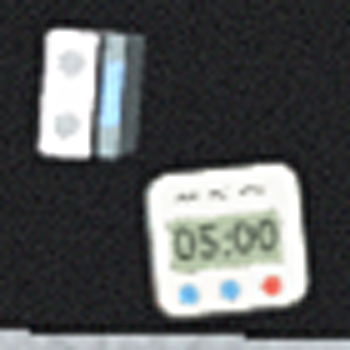

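View pics/d.png

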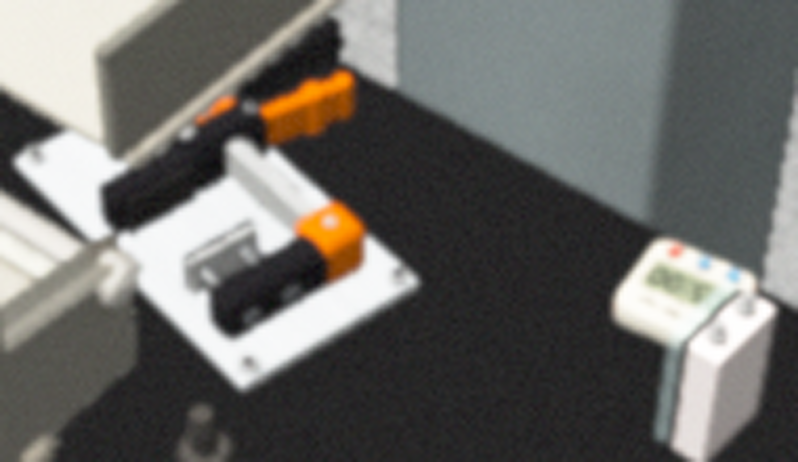

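Clear views: the plate corners in the crop are (135,33), (635,155), (575,432) and (72,308). The post is at (357,445), the white block of the cell spans crop x 40..102, and the glass is on its right. Next I fit the poses and check how far the shelf overhangs.

```bash
python3 - <<'E'
from h import *
c=cam('top');s=cam('side')
A=lambda u,v:(310+u/5-.4,210+v/5-.4)
B=lambda u,v:(220+u/5-.4,260+v/5-.4)
D=lambda u,v:(230+u/4.2-.4,160+v/4.2-.4)
def fit(loc,W):
    loc=np.array(loc);W=np.array(W)
    l=loc-loc.mean(0);w=W-W.mean(0)
    t=np.arctan2((l[:,0]*w[:,1]-l[:,1]*w[:,0]).sum(),(l*w).sum())
    M=np.array([[np.cos(t),-np.sin(t)],[np.sin(t),np.cos(t)]])
    p=W.mean(0)-M@loc.mean(0); return t,M,p,(W-(loc@M.T+p))*1e3
W=[ray(c,*A(u,v),.008)[:2] for u,v in[(135,33),(635,155),(575,432),(72,308)]]
t,M,p,r=fit([[.086,.119],[.086,-.095],[-.032,-.095],[-.032,.119]],W)
print('clamp',np.degrees(t),p,r.round(1).tolist())
Ws=[ray(s,*D(u,v),.008)[:2] for u,v in[(243,390),(420,283)]]
print('side corners in clamp',[((w-p)@M).round(4) for w in Ws])
loc=lambda u,v,z:((ray(c,*A(u,v),z)[:2]-p)@M*1e3).round(1)
print('post',loc(357,445,.04),'padface ends',loc(297,103,.038),loc(270,203,.038),'jaw',loc(418,135,.048),loc(393,255,.048),'handle end',loc(425,575,.04))
W=[ray(c,*B(u,v),.08)[:2] for u,v in[(47,30),(102,31),(97,158),(39,155)]]
tc,Mc,pc,rc=fit([[.024,.015],[.024,-.007],[-.024,-.007],[-.024,.015]],W)
print('cell',np.degrees(tc),pc,rc.round(1).tolist())
print('fittings',[ray(c,*B(u,v),.094).round(4) for u,v in[(70,62),(65,125)]])
print('cell in side',[((np.array(proj(s,[*(pc+Mc@np.array(q)),z]))-[230,160]+.4)*4.2).round(0) for q,z in[((.024,.015),.08),((-.024,.015),.08),((.024,.015),0)]])
def tri(u,v):
    P=[];
    for k,(a,b) in((c,u),(s,v)):
        o=np.array(k['xyz']);d=ray(k,a,b,0)-o;P.append((o,d/np.linalg.norm(d)))
    Ma=np.stack([P[0][1],-P[1][1]],1);x=np.linalg.lstsq(Ma,P[1][0]-P[0][0],rcond=None)[0]
    a=P[0][0]+x[0]*P[0][1];b=P[1][0]+x[1]*P[1][1];return a.round(3),b.round(3)
for n,u,v in[('cap',(137,150),(423,32)),('cap',(137,150),(262,226)),('rail',(147,159),(60,381)),('rail',(147,159),(262,226)),('shelf',(20,92),(258,187)),('sh',(20,92),(418,60)),('boat',(415,180),(240,240)),('cap',(135,150),(62,383))]:print(n,tri(u,v))
np.save('clamp.npy',[t,*p,tc,*pc])
E
```

```text
clamp -12.033898709640315 [0.5045299  0.07981887] [[0.3, 1.1], [-0.3, 0.4], [-0.7, -1.3], [0.7, -0.2]]
side corners in clamp [array([0.0908, 0.1235]), array([-0.0279,  0.1238])]
post [-58.   -5.2] padface ends [71.2 50.3] [29.1 51.6] jaw [69.4  0.6] [19.9 -0.7] handle end [-102.5  -44. ]
cell -1.0361995929500036 [0.48113508 0.37611389] [[0.3, -0.4], [0.8, 0.3], [-0.6, -0.2], [-0.4, 0.3]]
fittings [array([0.4936, 0.3794, 0.094 ]), array([0.4694, 0.3805, 0.094 ])]
cell in side [array([723., 360.]), array([778., 303.]), array([705., 464.])]
cap (array([0.634, 0.431, 0.61 ]), array([0.633, 0.433, 0.61 ]))
cap (array([0.671, 0.489, 0.398]), array([0.84 , 0.344, 0.388]))
rail (array([0.663, 0.482, 0.371]), array([1.15 , 0.347, 0.415]))
rail (array([0.661, 0.479, 0.382]), array([0.83 , 0.333, 0.372]))
shelf (array([0.704, 0.579, 0.574]), array([0.908, 0.415, 0.551]))
sh (array([0.683, 0.542, 0.653]), array([0.727, 0.481, 0.636]))
boat (array([0.693, 0.019, 0.017]), array([0.654, 0.073, 0.002]))
cap (array([0.674, 0.497, 0.382]), array([1.152, 0.36 , 0.428]))
```

```bash
python3 - <<'E'
from h import *
t,px,py,tc,cx,cy=np.load('clamp.npy');s=cam('side');c=cam('top')
def draw(k,box,f,name):
    im=cv2.resize(k['img'][box[1]:box[3],box[0]:box[2]],None,fx=f,fy=f,interpolation=cv2.INTER_CUBIC)
    def L(P,col):
        q=np.array([((np.array(proj(k,p))-[box[0],box[1]])+.5)*f-.5 for p in P]);cv2.polylines(im,[q.astype(int)],True,col,1)
    def T(th,ox,oy,pts,z):return[[ox+np.cos(th)*a-np.sin(th)*b,oy+np.sin(th)*a+np.cos(th)*b,z] for a,b in pts]
    for z in(0,.08):L(T(tc,cx,cy,[(.024,.015),(.024,-.015),(-.024,-.015),(-.024,.015)],z),(0,0,255))
    L(T(t,px,py,[(.086,.119),(.086,-.095),(-.032,-.095),(-.032,.119)],.008),(0,0,255))
    L(T(t,px,py,[(.028,.0),(.072,0)],.048),(0,200,0))
    return im
a=draw(s,(230,160,420,280),4.2,'');b=draw(c,(220,255,290,330),4.2,'')
cv2.imwrite('pics/ov.png',a);
im=np.zeros((600,800,3),np.uint8);im[:min(504,a.shape[0]),:a.shape[1]]=a[:504];cv2.imwrite('pics/ov.png',im[:520])
cv2.imwrite('pics/ovt.png',b)
E
```

```text
(no output)
```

View pics/ov.png

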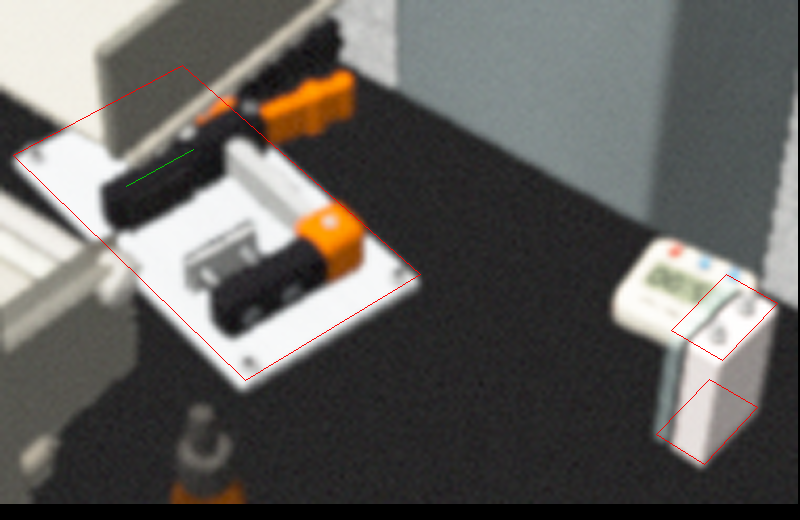

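The overlay agrees: the cell outline and plate corners match to about 1–2 mm. I'll move over the cell now.

Call:
{"op": "play_rows", "data": {"steps": [[[0.0232,-0.0296,0,0],[0.0232,-0.0296,0,0],[0.0232,-0.0296,0,0],[0.0232,-0.0296,0,0],[0.0232,-0.0296,0,0]]], "gripper": 0.085, "squeeze": 25}}

```text
time: 0.82
ee_pos: [0.2461, -0.3368, 0.2312]
tcp_rot: [180.0, -0.0, 19.9]
wrist_force: [1.3, -1.1, 0.4]
opening: 0.085
grasp_force: 0.0
```

Call:
{"op": "play_rows", "data": {"steps": [[[0.0232,-0.0296,0,0],[0.0232,-0.0296,0,0],[0.0232,-0.0296,0,0],[0.0232,-0.0296,0,0],[0.0232,-0.0296,0,0]]]}}

```text
time: 1.23
ee_pos: [0.3046, -0.1581, 0.2315]
tcp_rot: [180.0, -0.0, 19.9]
wrist_force: [0.8, -1.3, 0.7]
opening: 0.0849
grasp_force: 0.0
```

Call:
{"op": "play_rows", "data": {"steps": [[[0.0232,-0.0296,0,0],[0.0232,-0.0296,0,0],[0.0232,-0.0296,0,0],[0.0232,-0.0296,0,0],[0.0232,-0.0296,0,0]]]}}

```text
time: 1.65
ee_pos: [0.3633, 0.0209, 0.2316]
tcp_rot: [180.0, -0.1, 19.9]
wrist_force: [0.1, -0.3, 0.3]
opening: 0.0846
grasp_force: 0.0
```

Call:
{"op": "play_rows", "data": {"steps": [[[0.0232,-0.0296,0,0],[0.0232,-0.0296,0,0],[0.0232,-0.0296,0,0],[0.0232,-0.0296,0,0],[0.0232,-0.0296,0,0]]]}}

```text
time: 2.07
ee_pos: [0.43, 0.1787, 0.2315]
tcp_rot: [-179.0, -0.0, 22.1]
wrist_force: [0.3, 0.2, 0.8]
opening: 0.0849
grasp_force: 0.0
```

Call:
{"op": "play_rows", "data": {"steps": [[[0.0232,-0.0296,0,0],[0.0232,-0.0296,0,0],[0.0232,-0.0296,0,0],[0.0232,-0.0296,0,0],[0.0232,-0.0296,0,0]]]}}

```text
time: 2.48
ee_pos: [0.5072, 0.293, 0.2373]
tcp_rot: [-175.8, 0.0, 28.0]
wrist_force: [0.2, 0.6, -0.4]
opening: 0.0851
grasp_force: 0.0
```

Call:
{"op": "play_rows", "data": {"steps": [[[0,0,0,-0.12],[0,0,0,-0.12],[0,0,0,-0.12],[0,0,0,-0.12],[0,0,0,-0.12]]]}}

```text
time: 2.9
ee_pos: [0.5066, 0.292, 0.2373]
tcp_rot: [-176.5, -2.3, 62.6]
wrist_force: [-0.1, -0.2, -0.1]
opening: 0.0852
grasp_force: 0.0
```

Call:
{"op": "play_rows", "data": {"steps": [[[0,0,0,-0.12],[0,0,0,-0.12],[0,0,0,-0.12],[0,0,0,-0.12],[0,0,0,-0.12]]]}}

```text
time: 3.32
ee_pos: [0.5065, 0.2919, 0.2374]
tcp_rot: [-178.5, -3.9, 97.0]
wrist_force: [-0.7, -0.6, 0.9]
opening: 0.0848
grasp_force: 0.0
```

```bash
python3 - <<'E'
from h import *
o=bot.get_obs()
for k in('q','qd','ee_pos','tcp_rot','wrist_force'):print(k,o[k].round(3))
E
```

```text
q [ 27.926   9.98   16.21   96.28    4.16  110.848]
qd [ 1.4000e-02 -1.6000e-02  8.8000e-02  3.7000e-02  2.3000e-02 -8.1848e+01]
ee_pos [0.507 0.292 0.237]
tcp_rot [-178.47    -3.869   97.024]
wrist_force [-0.693 -0.606  0.922]
```

```bash
python3 - <<'E'
from h import *
o=bot.get_obs()
print(o['joint_efforts'].round(2))
c=cam('top');s=cam('side')
im=np.zeros((560,800,3),np.uint8)
im[:300,:400]=cv2.resize(c['img'],(400,300));im[:300,400:]=cv2.resize(s['img'],(400,300),interpolation=cv2.INTER_AREA)
im[300:,:]=cv2.resize(s['img'][100:308],(800,260)) 
im=np.hstack([cv2.resize(c['img'][120:480,100:500],(400,360)),cv2.resize(s['img'][0:360,150:550],(400,360))])
cv2.imwrite('pics/m1.png',im)
E
```

```text
[ 0.000e+00 -5.734e+01  4.632e+01  1.000e-02  2.300e-01  2.380e+00]
```

View pics/m1.png

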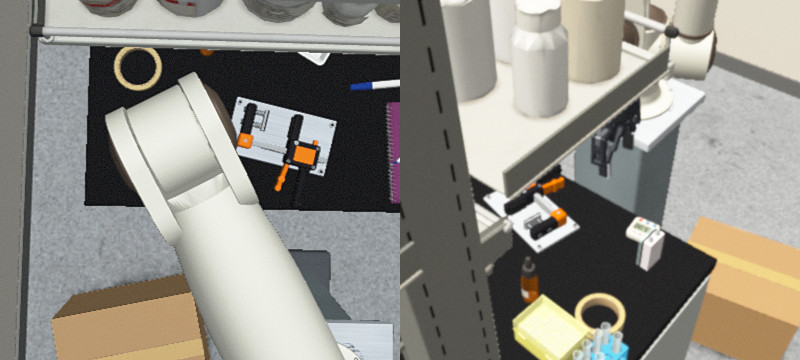

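The picture shows the arm clear of the shelf and everything else, and the bystanders are unmoved. The tilt comes from clipped speed, so I'll try a slower move and see whether it disappears.

Call:
{"op": "play_rows", "data": {"steps": [[[0.0087,-0.0016,0,0],[0.0087,-0.0016,0,0],[0.0087,-0.0016,0,0],[0.0087,-0.0016,0,0],[0.0087,-0.0016,0,0]]]}}

```text
time: 3.83
ee_pos: [0.4931, 0.3353, 0.2406]
tcp_rot: [-178.5, -3.9, 96.7]
wrist_force: [0.8, -0.0, -0.5]
opening: 0.0851
grasp_force: 0.0
```

```bash
python3 - <<'E'
from h import *
o=bot.get_obs()
for k in('q','ee_pos','tcp_rot'):print(k,o[k].round(3))
print(R.from_euler('xyz',o['tcp_rot'],degrees=True).as_matrix()[:,2])
E
```

```text
q [ 32.23   11.404  18.215  96.543   4.153 115.53 ]
ee_pos [0.493 0.335 0.241]
tcp_rot [-178.451   -3.863   96.657]
[-0.03465883  0.06375208 -0.99736374]
```

The tilt (q5 = 4.15°) appeared when joint 6 reached its +180° limit. Pushing turns against the −180° limit should undo it, and the grasp works half a turn round anyway, so I'll turn that way.

Call:
{"op": "play_rows", "data": {"steps": [[[0,0,0,-0.12],[0,0,0,-0.12],[0,0,0,-0.12],[0,0,0,-0.12],[0,0,0,-0.12]]]}}

```text
time: 4.25
ee_pos: [0.4932, 0.3349, 0.2406]
tcp_rot: [179.1, -4.1, 131.5]
wrist_force: [-0.3, -0.8, 1.0]
opening: 0.085
grasp_force: 0.0
```

Call:
{"op": "play_rows", "data": {"steps": [[[0,0,0,-0.12],[0,0,0,-0.12],[0,0,0,-0.12],[0,0,0,-0.12],[0,0,0,-0.12]]]}}

```text
time: 4.67
ee_pos: [0.4932, 0.3348, 0.2406]
tcp_rot: [176.9, -2.8, 165.9]
wrist_force: [-0.7, 0.3, -0.7]
opening: 0.0853
grasp_force: 0.0
```

Call:
{"op": "play_rows", "data": {"steps": [[[0,0,0,-0.12],[0,0,0,-0.12],[0,0,0,-0.12],[0,0,0,-0.12],[0,0,0,-0.12]]]}}

```text
time: 5.08
ee_pos: [0.4933, 0.3348, 0.2406]
tcp_rot: [175.9, -0.6, -159.8]
wrist_force: [-0.1, 0.9, -0.5]
opening: 0.0849
grasp_force: 0.0
```

Call:
{"op": "play_rows", "data": {"steps": [[[0,0,0,-0.12],[0,0,0,-0.12],[0,0,0,-0.12],[0,0,0,-0.12],[0,0,0,-0.12]]]}}

```text
time: 5.5
ee_pos: [0.4933, 0.3348, 0.2406]
tcp_rot: [176.3, 1.8, -125.5]
wrist_force: [-0.5, 0.1, -0.0]
opening: 0.085
grasp_force: 0.0
```

Call:
{"op": "play_rows", "data": {"steps": [[[0,0,0,-0.12],[0,0,0,-0.12],[0,0,0,-0.12],[0,0,0,-0.12],[0,0,0,-0.12]]]}}

```text
time: 5.92
ee_pos: [0.4933, 0.3348, 0.2406]
tcp_rot: [177.9, 3.6, -91.1]
wrist_force: [0.1, 0.2, -0.0]
opening: 0.0852
grasp_force: 0.0
```

Call:
{"op": "play_rows", "data": {"steps": [[[0,0,0,-0.12],[0,0,0,-0.12],[0,0,0,-0.12],[0,0,0,-0.12],[0,0,0,-0.12]]]}}

```text
time: 6.33
ee_pos: [0.4933, 0.3348, 0.2406]
tcp_rot: [-179.7, 4.1, -56.7]
wrist_force: [0.7, 0.1, -0.0]
opening: 0.0851
grasp_force: 0.0
```

Call:
{"op": "play_rows", "data": {"steps": [[[0,0,0,-0.12],[0,0,0,-0.12],[0,0,0,-0.12],[0,0,0,-0.12],[0,0,0,-0.12]]]}}

```text
time: 6.75
ee_pos: [0.4933, 0.3348, 0.2406]
tcp_rot: [-177.4, 3.2, -22.2]
wrist_force: [-0.4, -0.2, 0.1]
opening: 0.0851
grasp_force: 0.0
```

Call:
{"op": "play_rows", "data": {"steps": [[[0,0,0,-0.12],[0,0,0,-0.12],[0,0,0,-0.12],[0,0,0,-0.12],[0,0,0,-0.12]]]}}

```text
time: 7.17
ee_pos: [0.4933, 0.3348, 0.2406]
tcp_rot: [-176.0, 1.2, 12.1]
wrist_force: [-0.7, 0.0, -0.5]
opening: 0.085
grasp_force: 0.0
```

```bash
python3 - <<'E'
from h import *
o=bot.get_obs()
for k in('q','ee_pos','tcp_rot'):print(k,o[k].round(3))
E
```

```text
q [  32.183   11.391   18.198   96.541    4.151 -159.891]
ee_pos [0.493 0.335 0.241]
tcp_rot [-176.011    1.176   12.124]
```

Call:
{"op": "play_rows", "data": {"steps": [[[0,0,0,-0.08],[0,0,0,-0.08],[0,0,0,-0.08],[0,0,0,-0.08],[0,0,0,-0.08]]]}}

```text
time: 7.58
ee_pos: [0.4873, 0.3439, 0.2404]
tcp_rot: [-176.4, -0.4, 33.5]
wrist_force: [0.3, 0.5, -1.0]
opening: 0.085
grasp_force: 0.0
```

```bash
python3 - <<'E'
from h import *
o=bot.get_obs()
for k in('q','ee_pos','tcp_rot'):print(k,o[k].round(3))
E
```

```text
q [  33.496   11.263   18.049   96.351    3.593 -180.009]
ee_pos [0.487 0.344 0.24 ]
tcp_rot [-176.407   -0.435   33.505]
```

Call:
{"op": "play_rows", "data": {"steps": [[[0,0,0,-0.02],[0,0,0,-0.02],[0,0,0,-0.02],[0,0,0,-0.02],[0,0,0,-0.02]]]}}

```text
time: 8.0
ee_pos: [0.4709, 0.3667, 0.2406]
tcp_rot: [-177.6, -0.8, 36.7]
wrist_force: [-0.0, 0.3, 0.8]
opening: 0.085
grasp_force: 0.0
```

```bash
python3 - <<'E'
from h import *
o=bot.get_obs()
for k in('q','ee_pos','tcp_rot'):print(k,o[k].round(3))
E
```

```text
q [  36.754   11.001   17.791   96.032    2.411 -179.931]
ee_pos [0.471 0.367 0.241]
tcp_rot [-177.588   -0.756   36.685]
```

Call:
{"op": "play_rows", "data": {"steps": [[[0,0,0,-0.02],[0,0,0,-0.02],[0,0,0,-0.02],[0,0,0,-0.02],[0,0,0,-0.02]]]}}

```text
time: 8.42
ee_pos: [0.4542, 0.3876, 0.2406]
tcp_rot: [-178.8, -0.9, 39.8]
wrist_force: [0.4, -0.6, 1.2]
opening: 0.0851
grasp_force: 0.0
```

Call:
{"op": "play_rows", "data": {"steps": [[[0,0,0,-0.015],[0,0,0,-0.015],[0,0,0,-0.015],[0,0,0,-0.015],[0,0,0,-0.015]]]}}

```text
time: 8.83
ee_pos: [0.441, 0.4026, 0.2405]
tcp_rot: [-179.7, -1.0, 42.2]
wrist_force: [-0.3, -0.3, 0.5]
opening: 0.0851
grasp_force: 0.0
```

```bash
python3 - <<'E'
from h import *
o=bot.get_obs()
for k in('q','ee_pos','tcp_rot'):print(k,o[k].round(3))
E
```

```text
q [  42.251   10.8     17.581   95.777    0.306 -179.944]
ee_pos [0.441 0.403 0.241]
tcp_rot [-179.693   -1.003   42.195]
```

The tilt is down to about 1°, which is fine. Now I turn to the grasp yaw of −91°.

Call:
{"op": "play_rows", "data": {"steps": [[[0,0,0,0.116],[0,0,0,0.116],[0,0,0,0.116],[0,0,0,0.116],[0,0,0,0.116]]]}}

```text
time: 9.25
ee_pos: [0.4411, 0.4025, 0.2405]
tcp_rot: [-179.2, -0.7, 8.6]
wrist_force: [0.7, -0.3, 0.3]
opening: 0.0849
grasp_force: 0.0
```

Call:
{"op": "play_rows", "data": {"steps": [[[0,0,0,0.116],[0,0,0,0.116],[0,0,0,0.116],[0,0,0,0.116],[0,0,0,0.116]]]}}

```text
time: 9.67
ee_pos: [0.4411, 0.4025, 0.2405]
tcp_rot: [-179.0, -0.1, -24.6]
wrist_force: [-0.5, 0.1, -0.4]
opening: 0.0852
grasp_force: 0.0
```

Call:
{"op": "play_rows", "data": {"steps": [[[0,0,0,0.116],[0,0,0,0.116],[0,0,0,0.116],[0,0,0,0.116],[0,0,0,0.116]]]}}

```text
time: 10.08
ee_pos: [0.4411, 0.4025, 0.2406]
tcp_rot: [-179.1, 0.5, -57.8]
wrist_force: [-0.6, -0.2, -0.3]
opening: 0.0848
grasp_force: 0.0
```

Call:
{"op": "play_rows", "data": {"steps": [[[0,0,0,0.116],[0,0,0,0.116],[0,0,0,0.116],[0,0,0,0.116],[0,0,0,0.116]]]}}

```text
time: 10.5
ee_pos: [0.4411, 0.4025, 0.2405]
tcp_rot: [-179.5, 0.9, -91.1]
wrist_force: [0.8, 0.7, 0.3]
opening: 0.0852
grasp_force: 0.0
```

```bash
cat >> h.py <<'E'
def delta(goal,yaw=None,q=True):
    o=bot.get_obs();M=R.from_euler('xyz',o['tcp_rot'],degrees=True).as_matrix()
    g=np.array(goal,float)-o['ee_pos'];print('tool delta',(M.T@g).round(4))
    if yaw is not None:
        d=(o['tcp_rot'][2]-yaw+180)%360-180;print('turn',np.radians(d).round(4))
    print('t',o['time'],'q',o['q'].round(1),'pos',o['ee_pos'].round(4),'rot',o['tcp_rot'].round(2),'F',o['wrist_force'].round(1))
E
python3 -c "
from h import *
delta([.4811,.3761,.13],-91.0)"
```

```text
tool delta [ 0.0274 -0.0395  0.1104]
turn -0.0013
t 10.5 q [ 42.2  10.8  17.6  95.8   0.3 -46.7] pos [0.4411 0.4025 0.2405] rot [-179.49    0.91  -91.08] F [0.8 0.7 0.3]
```

Call:
{"op": "play_rows", "data": {"steps": [[[0.0055,-0.0079,0.0221,0],[0.0055,-0.0079,0.0221,0],[0.0055,-0.0079,0.0221,0],[0.0055,-0.0079,0.0221,0],[0.0055,-0.0079,0.0221,0]]]}}

```text
time: 10.92
ee_pos: [0.4816, 0.3759, 0.129]
tcp_rot: [-179.5, 0.9, -90.7]
wrist_force: [1.1, 1.2, 0.9]
opening: 0.0849
grasp_force: 0.0
```

```bash
python3 - <<'E'
from h import *
delta([.4811,.3761,.045],-91.0)
c=cam('top');s=cam('side')
im=np.hstack([cv2.resize(c['img'][240:340,190:290],(400,400),interpolation=3),cv2.resize(s['img'][170:290,350:470],(400,400),interpolation=3)])
cv2.imwrite('pics/m2.png',im)
E
```

```text
tool delta [0.0012 0.0012 0.084 ]
turn 0.0045
t 10.9167 q [ 37.8  11.5   6.   83.5   0.4 -51.5] pos [0.4816 0.3759 0.129 ] rot [-179.47    0.92  -90.74] F [1.1 1.2 0.9]
```

View pics/m2.png

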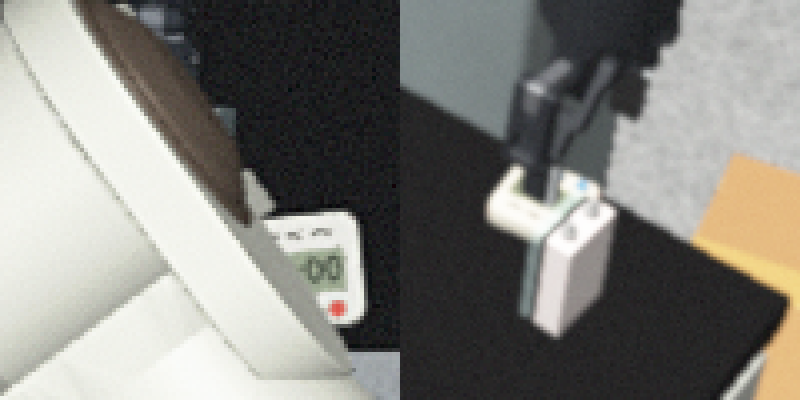

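The side view shows the front finger's tip at crop (545,195) and the cell untouched. I'll check this against the projected position.

```bash
python3 - <<'E'
from h import *
s=cam('side')
for z in(.129,.142):
  for x in(.0425,-.0425): print(z,x,((np.array(proj(s,[.4816+x,.376,z]))-[350,170])/.3+[400,0]).round())
E
```

```text
0.129 0.0425 [543. 203.]
0.129 -0.0425 [621. 123.]
0.142 0.0425 [545. 188.]
0.142 -0.0425 [624. 107.]
```

Call:
{"op": "play_rows", "data": {"steps": [[[0.0002,0.0002,0.0168,0.001],[0.0002,0.0002,0.0168,0.001],[0.0002,0.0002,0.0168,0.001],[0.0002,0.0002,0.0168,0.001],[0.0002,0.0002,0.0168,0.001]]]}}

```text
time: 11.48
ee_pos: [0.4814, 0.3777, 0.0477]
tcp_rot: [-179.4, 1.0, -91.0]
wrist_force: [0.5, -0.1, 0.0]
opening: 0.0849
grasp_force: 0.0
```

Call:
{"op": "play_rows", "data": {"steps": [[[0,0,0,0],[0,0,0,0],[0,0,0,0],[0,0,0,0],[0,0,0,0]]], "gripper": 0.04, "squeeze": 25}}

```text
time: 11.9
ee_pos: [0.4818, 0.3774, 0.0484]
tcp_rot: [-179.4, 1.1, -91.0]
wrist_force: [-0.8, 0.0, 6.7]
opening: 0.0476
grasp_force: 26.6
```

Call:
{"op": "play_rows", "data": {"steps": [[[0,0,0,0],[0,0,0,0],[0,0,0,0],[0,0,0,0],[0,0,0,0]]]}}

```text
time: 12.32
ee_pos: [0.4819, 0.3774, 0.0484]
tcp_rot: [-179.4, 1.1, -91.0]
wrist_force: [-1.3, -0.3, 6.9]
opening: 0.0478
grasp_force: 26.6
```

```bash
python3 -c "
from h import *
delta([.4811,.3761,.045],-91.0)"
```

```text
tool delta [0.0014 0.0008 0.0034]
turn -0.0008
t 12.3167 q [ 37.9  12.6  -1.6  74.6   0.4 -51.1] pos [0.4819 0.3774 0.0484] rot [-179.36    1.07  -91.04] F [-1.3 -0.3  6.9]
```

Gripped at an opening of 48 mm. I lift and work out the transfer.

Call:
{"op": "play_rows", "data": {"steps": [[[0,0,-0.01,0],[0,0,-0.02,0],[0,0,-0.025,0],[0,0,-0.025,0],[0,0,-0.02,0]]]}}

```text
time: 12.73
ee_pos: [0.4803, 0.3749, 0.1488]
tcp_rot: [-179.4, 1.0, -91.1]
wrist_force: [-0.7, -0.4, -3.2]
opening: 0.048
grasp_force: 27.0
```

Call:
{"op": "play_rows", "data": {"steps": [[[0,0,0,0.038],[0,0,0,0.038],[0,0,0,0.038],[0,0,0,0.038],[0,0,0,0.038]]]}}

```text
time: 13.15
ee_pos: [0.4802, 0.3748, 0.1469]
tcp_rot: [-179.7, 1.0, -102.1]
wrist_force: [0.2, -0.4, -2.6]
opening: 0.0477
grasp_force: 26.9
```

```bash
python3 -c "
from h import *
t,px,py=np.load('clamp.npy')[:3]
M=np.array([[np.cos(t),-np.sin(t)],[np.sin(t),np.cos(t)]])
g=np.array([px,py])+M@[.05,.019]+[.0002,.0013];print(g,bot.get_obs()['grasp_force'])
delta([*g,.15],-102.03)"
```

```text
[0.55759243 0.08927681] 26.88439965248108
tool delta [ 0.263  -0.1353 -0.007 ]
turn -0.0003
t 13.15 q [ 37.8  11.2   7.7  85.5   0.4 -40.2] pos [0.4802 0.3748 0.1469] rot [-179.66    1.02 -102.05] F [ 0.2 -0.4 -2.6]
```

Call:
{"op": "play_rows", "data": {"steps": [[[0.0263,-0.0135,-0.0007,0],[0.0263,-0.0135,-0.0007,0],[0.0263,-0.0135,-0.0007,0],[0.0263,-0.0135,-0.0007,0],[0.0263,-0.0135,-0.0007,0]]]}}

```text
time: 13.57
ee_pos: [0.5191, 0.2309, 0.1486]
tcp_rot: [-179.6, 1.0, -101.9]
wrist_force: [0.2, 0.4, -2.8]
opening: 0.0481
grasp_force: 27.2
```

Call:
{"op": "play_rows", "data": {"steps": [[[0.0263,-0.0135,-0.0007,0],[0.0263,-0.0135,-0.0007,0],[0.0263,-0.0135,-0.0007,0],[0.0263,-0.0135,-0.0007,0],[0.0263,-0.0135,-0.0007,0]]]}}

```text
time: 13.98
ee_pos: [0.558, 0.0881, 0.1502]
tcp_rot: [-179.6, 1.0, -101.9]
wrist_force: [0.1, 0.3, -3.1]
opening: 0.0476
grasp_force: 27.2
```

Call:
{"op": "play_rows", "data": {"steps": [[[0,0,0,0],[0,0,0,0],[0,0,0,0],[0,0,0,0],[0,0,0,0]]]}}

```text
time: 14.4
ee_pos: [0.5576, 0.0905, 0.1493]
tcp_rot: [-179.7, 1.0, -101.9]
wrist_force: [1.3, -0.6, -2.9]
opening: 0.0477
grasp_force: 26.1
```

```bash
python3 - <<'E'
from h import *
delta([.5576,.0893,.0575],-102.03)
s=cam('side')
im=cv2.resize(s['img'][140:260,230:350],(600,600),interpolation=3)
t,px,py=np.load('clamp.npy')[:3]
M=np.array([[np.cos(t),-np.sin(t)],[np.sin(t),np.cos(t)]])
o=bot.get_obs();cc=o['ee_pos'][:2]-[.0002,.0013]
for z in(o['ee_pos'][2]-.0484,):
  for zz in(z,z+.08):
    q=[((np.array(proj(s,[*(cc+M@v),zz]))-[230,140])*5) for v in([.024,.015],[.024,-.015],[-.024,-.015],[-.024,.015])]
    cv2.polylines(im,[np.array(q).astype(int)],True,(0,0,255),1)
cv2.imwrite('pics/m3.png',im)
E
```

```text
tool delta [0.0028 0.0003 0.0918]
turn 0.0029
t 14.4 q [  8.8   5.4   1.5  85.4   0.8 -69.3] pos [0.5576 0.0905 0.1493] rot [-179.67    1.01 -101.86] F [ 1.3 -0.6 -2.9]
```

View pics/m3.png

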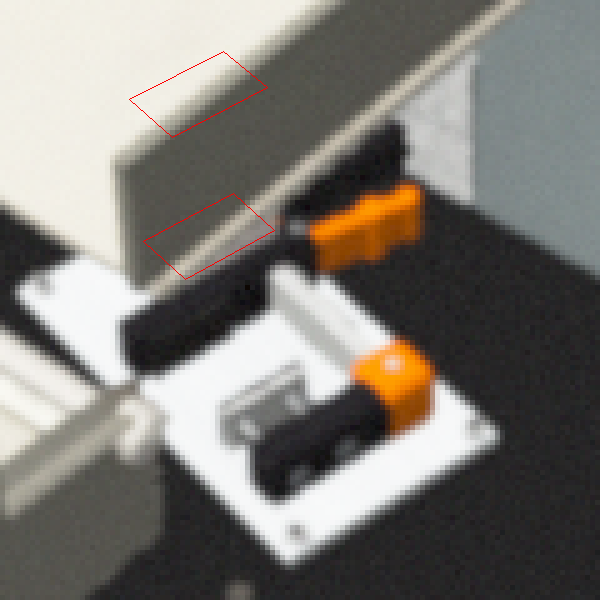

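The shelf hides most of the lifted cell. The visible bottom corner at about (250,225) fits the predicted outline, so I lower it.

Call:
{"op": "play_rows", "data": {"steps": [[[0.0003,0,0.013,0.0006],[0.0003,0,0.013,0.0006],[0.0003,0,0.013,0.0006],[0.0003,0,0.013,0.0006],[0.0003,0,0.013,0.0006]]]}}

```text
time: 14.87
ee_pos: [0.5575, 0.0891, 0.0819]
tcp_rot: [-179.8, 1.0, -102.1]
wrist_force: [0.3, 0.1, -3.1]
opening: 0.0473
grasp_force: 26.2
```

Call:
{"op": "play_rows", "data": {"steps": [[[0.0001,0,0.005,0],[0.0001,0,0.005,0],[0,0,0.004,0],[0,0,0.003,0],[0,0,0,0]]]}}

```text
time: 15.28
ee_pos: [0.5582, 0.0892, 0.0668]
tcp_rot: [-179.7, 1.0, -102.1]
wrist_force: [0.2, 0.8, -1.8]
opening: 0.0476
grasp_force: 26.3
```

```bash
python3 -c "
from h import *
delta([.5576,.0893,.0564],-102.03)"
```

```text
tool delta [0.0002 0.0007 0.0104]
turn -0.0015
t 15.2833 q [  8.7   6.4  -6.6  76.4   0.8 -69.2] pos [0.5582 0.0892 0.0668] rot [-179.68    1.   -102.11] F [ 0.2  0.8 -1.8]
```

Call:
{"op": "play_rows", "data": {"steps": [[[0,0,0.002,0],[0,0,0.002,0],[0,0,0.002,0],[0,0,0.001,0],[0,0,0,0]]]}}

```text
time: 15.7
ee_pos: [0.5582, 0.0893, 0.0599]
tcp_rot: [-179.7, 1.0, -102.1]
wrist_force: [0.7, 0.5, -3.0]
opening: 0.0478
grasp_force: 26.3
```

Call:
{"op": "play_rows", "data": {"steps": [[[0,0,0.001,0],[0,0,0.001,0],[0,0,0,0],[0,0,0,0],[0,0,0,0]]]}}

```text
time: 16.12
ee_pos: [0.5583, 0.0894, 0.0581]
tcp_rot: [-179.7, 1.0, -102.1]
wrist_force: [-0.7, -0.1, -2.3]
opening: 0.0479
grasp_force: 26.3
```

Call:
{"op": "play_rows", "data": {"steps": [[[0,0,0.001,0],[0,0,0.0005,0],[0,0,0,0],[0,0,0,0],[0,0,0,0]]]}}

```text
time: 16.53
ee_pos: [0.5583, 0.0894, 0.0566]
tcp_rot: [-179.7, 1.0, -102.1]
wrist_force: [-0.6, 0.2, -3.1]
opening: 0.048
grasp_force: 26.4
```

Call:
{"op": "play_rows", "data": {"steps": [[[0,0,0.0005,0],[0,0,0.0005,0],[0,0,0,0],[0,0,0,0],[0,0,0,0]]]}}

```text
time: 16.95
ee_pos: [0.5583, 0.0895, 0.0564]
tcp_rot: [-179.6, 1.0, -102.1]
wrist_force: [-4.2, -0.2, 5.2]
opening: 0.0478
grasp_force: 27.2
```

It's seated on the plate, with contact at the predicted height. I release and lift.

Call:
{"op": "play_rows", "data": {"steps": [[[0,0,0,0],[0,0,0,0],[0,0,0,0],[0,0,0,0],[0,0,0,0]]], "gripper": 0.076}}

```text
time: 17.37
ee_pos: [0.5584, 0.0894, 0.0555]
tcp_rot: [-179.7, 1.0, -102.1]
wrist_force: [0.1, 0.4, 0.3]
opening: 0.0757
grasp_force: 0.0
```

Call:
{"op": "play_rows", "data": {"steps": [[[0,0,-0.015,0],[0,0,-0.02,0],[0,0,-0.025,0],[0,0,-0.025,0],[0,0,-0.015,0]]]}}

```text
time: 17.78
ee_pos: [0.5579, 0.0879, 0.1583]
tcp_rot: [-179.5, 1.1, -102.1]
wrist_force: [-0.0, 0.0, -0.4]
opening: 0.0764
grasp_force: 0.0
```

```bash
python3 - <<'E'
from h import *
t,px,py=np.load('clamp.npy')[:3]
M=np.array([[np.cos(t),-np.sin(t)],[np.sin(t),np.cos(t)]])
g=np.array([px,py])+M@[-.058,-.035]
print(g);delta([*g,.157],168)
s=cam('side')
im=cv2.resize(s['img'][140:260,230:350],(600,600),interpolation=3)
im0=im.copy();P=np.array([px,py])
def L(pts,col):cv2.polylines(im,[np.array([((np.array(proj(s,[*(P+M@np.array(v)),z]))-[230,140]+.5)*5) for *v,z in pts]).astype(int)],True,col,1)
for z in(.008,.088):L([(.05+a,.02+b,z) for a,b in((.024,.015),(.024,-.015),(-.024,-.015),(-.024,.015))],(0,0,255))
L([(-.094,-.038,.04),(-.022,-.038,.04),(-.022,-.054,.04),(-.109,-.054,.04),(-.109,-.038,.04)],(255,0,255))
L([(-.058+.007*np.cos(k),-.005+.007*np.sin(k),.04) for k in np.arange(0,6.3,.4)],(255,0,0))
cv2.imwrite('pics/m4.png',np.hstack([im0,im])[:, :]) 
cv2.imwrite('pics/m4.png',cv2.resize(np.hstack([im0,im]),(800,400)))
E
```

```text
[0.44050732 0.05768046]
tool delta [ 0.0542  0.1085 -0.0006]
turn 1.5689
t 17.7833 q [  8.5   5.3   2.3  86.2   0.8 -69.3] pos [0.5579 0.0879 0.1583] rot [-179.54    1.05 -102.11] F [-0.   0.  -0.4]
```

View pics/m4.png

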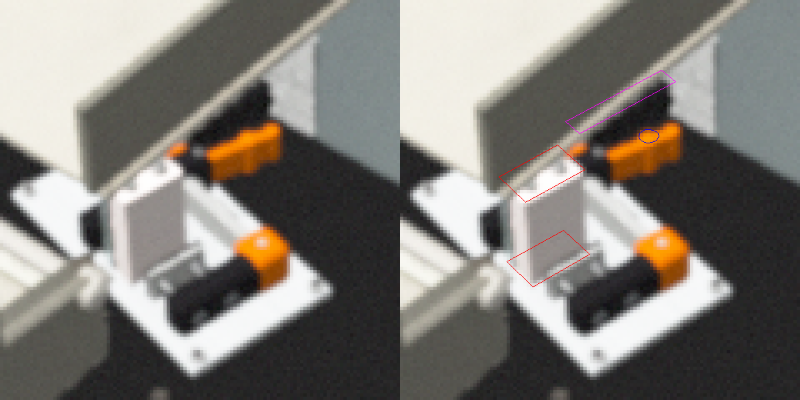

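The cell stands upright between the jaws at about (150,210) in the left half, and the gripper is clear. Now I turn to yaw 168 for the trigger.

Call:
{"op": "play_rows", "data": {"steps": [[[0,0,0,0.112],[0,0,0,0.112],[0,0,0,0.112],[0,0,0,0.112],[0,0,0,0.112]]], "gripper": 0.085}}

```text
time: 18.25
ee_pos: [0.5573, 0.0878, 0.1551]
tcp_rot: [179.7, 1.0, -134.5]
wrist_force: [-0.2, -0.3, 0.1]
opening: 0.0846
grasp_force: 0.0
```

Call:
{"op": "play_rows", "data": {"steps": [[[0,0,0,0.112],[0,0,0,0.112],[0,0,0,0.112],[0,0,0,0.112],[0,0,0,0.112]]]}}

```text
time: 18.67
ee_pos: [0.5573, 0.0878, 0.1551]
tcp_rot: [179.2, 0.7, -166.6]
wrist_force: [0.1, 0.1, -0.9]
opening: 0.0851
grasp_force: 0.0
```

Call:
{"op": "play_rows", "data": {"steps": [[[0,0,0,0.112],[0,0,0,0.112],[0,0,0,0.112],[0,0,0,0.112],[0,0,0,0]]]}}

```text
time: 19.08
ee_pos: [0.5573, 0.0878, 0.1551]
tcp_rot: [179.0, 0.3, 167.8]
wrist_force: [-0.2, 0.4, 1.1]
opening: 0.085
grasp_force: 0.0
```

```bash
python3 - <<'E'
from h import *
t,px,py=np.load('clamp.npy')[:3]
M=np.array([[np.cos(t),-np.sin(t)],[np.sin(t),np.cos(t)]])
g=np.array([px,py])+M@[-.058,-.026]
print(g);delta([*g,.1],168)
E
```

```text
[0.44238373 0.06648267]
tool delta [ 0.1081 -0.0461  0.0538]
turn -0.0043
t 19.0833 q [ 8.5  5.4  2.1 86.1  0.8 20.8] pos [0.5573 0.0878 0.1551] rot [179.01   0.3  167.75] F [-0.2  0.4  1.1]
```

Call:
{"op": "play_rows", "data": {"steps": [[[0.0216,-0.0092,0.005,0],[0.0216,-0.0092,0.005,0],[0.0216,-0.0092,0.01,-0.002],[0.0216,-0.0092,0.014,-0.002],[0.0216,-0.0092,0.02,0]]]}}

```text
time: 19.5
ee_pos: [0.4423, 0.0658, 0.1004]
tcp_rot: [179.0, 0.4, 168.5]
wrist_force: [0.1, -0.4, -0.1]
opening: 0.0845
grasp_force: 0.0
```

Call:
{"op": "play_rows", "data": {"steps": [[[0,0,0,0],[0,0,0,0],[0,0,0,0],[0,0,0,0],[0,0,0,0]]]}}

```text
time: 19.92
ee_pos: [0.444, 0.0661, 0.1011]
tcp_rot: [179.0, 0.4, 168.3]
wrist_force: [-0.1, -0.0, 0.1]
opening: 0.0853
grasp_force: 0.0
```

```bash
python3 - <<'E'
from h import *
delta([.4424,.0665,.006],168)
E
```

```text
tool delta [ 0.0023 -0.0016  0.095 ]
turn 0.0056
t 19.9167 q [  7.9 -10.3 -19.   80.5   0.8  19.6] pos [0.444  0.0661 0.1011] rot [178.97   0.41 168.32] F [-0.1 -0.   0.1]
```

Call:
{"op": "play_rows", "data": {"steps": [[[0.0004,-0.0003,0.011,0.001],[0.0004,-0.0003,0.011,0.001],[0.0004,-0.0003,0.011,0.001],[0.0004,-0.0003,0.011,0.001],[0.0004,-0.0003,0.011,0.001]]]}}

```text
time: 20.33
ee_pos: [0.4405, 0.0657, 0.0434]
tcp_rot: [179.0, 0.3, 168.0]
wrist_force: [-0.3, -0.2, -0.7]
opening: 0.0852
grasp_force: 0.0
```

Call:
{"op": "play_rows", "data": {"steps": [[[0,0,0.006,0],[0,0,0.006,0],[0,0,0.006,0],[0,0,0,0],[0,0,0,0]]]}}

```text
time: 20.75
ee_pos: [0.4411, 0.066, 0.0271]
tcp_rot: [179.0, 0.3, 168.0]
wrist_force: [0.6, -0.1, -0.1]
opening: 0.0849
grasp_force: 0.0
```

```bash
python3 - <<'E'
from h import *
delta([.4424,.0665,.006],168)
E
```

```text
tool delta [-0.001   0.0004  0.0211]
turn -0.0002
t 20.75 q [  8.   -8.9 -26.1  72.2   0.8  20. ] pos [0.4411 0.066  0.0271] rot [179.     0.32 167.99] F [ 0.6 -0.1 -0.1]
```

Call:
{"op": "play_rows", "data": {"steps": [[[-0.0002,0,0.004,0],[-0.0002,0,0.004,0],[-0.0002,0,0.005,0],[-0.0002,0,0.004,0],[0,0,0.002,0]]]}}

```text
time: 21.17
ee_pos: [0.4418, 0.0661, 0.0074]
tcp_rot: [179.0, 0.3, 168.0]
wrist_force: [0.1, -0.2, 0.5]
opening: 0.0849
grasp_force: 0.0
```

Call:
{"op": "play_rows", "data": {"steps": [[[0,0,0,0],[0,0,0,0],[0,0,0,0],[0,0,0,0],[0,0,0,0]]], "gripper": 0.066, "squeeze": 40}}

```text
time: 21.58
ee_pos: [0.4423, 0.0662, 0.0084]
tcp_rot: [179.0, 0.3, 168.0]
wrist_force: [0.5, -0.1, -0.4]
opening: 0.0661
grasp_force: 0.0
```

```bash
python3 - <<'E'
from h import *
delta([.4424,.0665,.006],168)
E
```

```text
tool delta [-0.      0.0003  0.0024]
turn -0.0003
t 21.5833 q [  8.   -8.1 -27.5  69.9   0.8  20. ] pos [0.4423 0.0662 0.0084] rot [178.99   0.35 167.98] F [ 0.5 -0.1 -0.4]
```

The fingers straddle the handle and post without touching. I'll push with the post finger and feel for contact.

Call:
{"op": "play_rows", "data": {"steps": [[[0,-0.002,0,0],[0,-0.002,0,0],[0,-0.001,0,0],[0,-0.001,0,0],[0,0,0,0]]]}}

```text
time: 22.0
ee_pos: [0.4409, 0.0604, 0.0081]
tcp_rot: [178.9, 0.3, 168.0]
wrist_force: [0.1, 3.2, -0.7]
opening: 0.0661
grasp_force: 1.7
```

Call:
{"op": "play_rows", "data": {"steps": [[[0,-0.001,0,0],[0,-0.001,0,0],[0,-0.001,0,0],[0,0,0,0],[0,0,0,0]]]}}

```text
time: 22.42
ee_pos: [0.4401, 0.0575, 0.008]
tcp_rot: [179.0, 0.3, 168.0]
wrist_force: [-1.6, 4.0, 0.4]
opening: 0.0656
grasp_force: 1.9
```

Call:
{"op": "play_rows", "data": {"steps": [[[0,-0.001,0,0],[0,-0.001,0,0],[0,-0.001,0,0],[0,0,0,0],[0,0,0,0]]]}}

```text
time: 22.83
ee_pos: [0.4394, 0.0545, 0.0079]
tcp_rot: [179.0, 0.3, 168.0]
wrist_force: [-2.7, 4.1, 0.5]
opening: 0.0661
grasp_force: 2.0
```

Contact at TCP y ≈ 0.061, with a force of about 4 N as expected for a free jaw. I make the first full squeeze.

Call:
{"op": "play_rows", "data": {"steps": [[[0,-0.004,0,0],[0,-0.004,0,0],[0,-0.003,0,0],[0,-0.002,0,0],[0,0,0,0]]]}}

```text
time: 23.25
ee_pos: [0.4367, 0.0417, 0.0077]
tcp_rot: [179.0, 0.3, 168.0]
wrist_force: [-2.4, 5.1, 1.2]
opening: 0.066
grasp_force: 2.3
```

Call:
{"op": "play_rows", "data": {"steps": [[[0,-0.001,0,0],[0,-0.001,0,0],[0,0,0,0],[0,0,0,0],[0,0,0,0]]]}}

```text
time: 23.67
ee_pos: [0.4364, 0.04, 0.0077]
tcp_rot: [179.0, 0.3, 168.0]
wrist_force: [-1.8, 5.2, 2.0]
opening: 0.066
grasp_force: 2.5
```

Call:
{"op": "play_rows", "data": {"steps": [[[0,-0.001,0,0],[0,0,0,0],[0,0,0,0],[0,0,0,0],[0,0,0,0]]]}}

```text
time: 24.08
ee_pos: [0.4363, 0.0391, 0.0077]
tcp_rot: [179.0, 0.3, 168.0]
wrist_force: [-1.6, 6.1, 1.5]
opening: 0.0662
grasp_force: 2.6
```

Call:
{"op": "play_rows", "data": {"steps": [[[0,-0.001,0,0],[0,0,0,0],[0,0,0,0],[0,0,0,0],[0,0,0,0]]]}}

```text
time: 24.5
ee_pos: [0.4362, 0.0386, 0.0077]
tcp_rot: [178.9, 0.3, 168.0]
wrist_force: [-0.8, 9.4, -0.0]
opening: 0.0659
grasp_force: 4.4
```

Call:
{"op": "play_rows", "data": {"steps": [[[0,-0.001,0,0],[0,0,0,0],[0,0,0,0],[0,0,0,0],[0,0,0,0]]]}}

```text
time: 24.92
ee_pos: [0.4361, 0.0384, 0.0077]
tcp_rot: [178.8, 0.3, 168.1]
wrist_force: [-0.6, 15.3, -1.5]
opening: 0.0658
grasp_force: 7.1
```

The stop is felt at TCP y ≈ 0.0387, so the first full squeeze is made. I release and squeeze two more times, where the jaw is still free or barely touching.

Call:
{"op": "play_rows", "data": {"steps": [[[0,0.009,0,0],[0,0.009,0,0],[0,0.009,0,0],[0,0,0,0],[0,0,0,0]]]}}

```text
time: 25.33
ee_pos: [0.4415, 0.0635, 0.008]
tcp_rot: [179.0, 0.3, 168.0]
wrist_force: [0.5, -0.9, 0.9]
opening: 0.0658
grasp_force: 0.0
```

Call:
{"op": "play_rows", "data": {"steps": [[[0,-0.009,0,0],[0,-0.009,0,0],[0,-0.008,0,0],[0,0,0,0],[0,0,0,0]]]}}

```text
time: 25.75
ee_pos: [0.4355, 0.0386, 0.0077]
tcp_rot: [178.8, 0.2, 168.0]
wrist_force: [-2.8, 11.5, 1.9]
opening: 0.066
grasp_force: 5.5
```

Call:
{"op": "play_rows", "data": {"steps": [[[0,0.009,0,0],[0,0.009,0,0],[0,0.008,0,0],[0,0,0,0],[0,0,0,0]]]}}

```text
time: 26.17
ee_pos: [0.4415, 0.0635, 0.008]
tcp_rot: [179.0, 0.3, 168.1]
wrist_force: [1.0, 0.3, -0.6]
opening: 0.0663
grasp_force: 0.0
```

Call:
{"op": "play_rows", "data": {"steps": [[[0,-0.009,0,0],[0,-0.006,0,0],[0,-0.005,0,0],[0,0,0,0],[0,0,0,0]]]}}

```text
time: 26.58
ee_pos: [0.4368, 0.0436, 0.0077]
tcp_rot: [178.9, 0.3, 168.0]
wrist_force: [-1.9, 4.9, 1.1]
opening: 0.0659
grasp_force: 2.2
```

Call:
{"op": "play_rows", "data": {"steps": [[[0,-0.002,0,0],[0,-0.002,0,0],[0,-0.001,0,0],[0,-0.001,0,0],[0,0,0,0]]]}}

```text
time: 27.0
ee_pos: [0.4358, 0.0387, 0.0076]
tcp_rot: [178.8, 0.3, 168.0]
wrist_force: [-0.8, 9.8, 0.2]
opening: 0.0663
grasp_force: 5.2
```

Call:
{"op": "play_rows", "data": {"steps": [[[0,0.009,0,0],[0,0.009,0,0],[0,0.008,0,0],[0,0,0,0],[0,0,0,0]]]}}

```text
time: 27.42
ee_pos: [0.4415, 0.0636, 0.008]
tcp_rot: [179.0, 0.3, 168.1]
wrist_force: [0.0, -0.4, -0.1]
opening: 0.0658
grasp_force: 0.0
```

Call:
{"op": "play_rows", "data": {"steps": [[[0,-0.009,0,0],[0,-0.006,0,0],[0,-0.005,0,0],[0,0,0,0],[0,0,0,0]]]}}

```text
time: 27.83
ee_pos: [0.4365, 0.0443, 0.0077]
tcp_rot: [178.8, 0.2, 168.0]
wrist_force: [-3.9, 9.7, 3.8]
opening: 0.0662
grasp_force: 4.6
```

Call:
{"op": "play_rows", "data": {"steps": [[[0,-0.002,0,0],[0,-0.001,0,0],[0,-0.001,0,0],[0,0,0,0],[0,0,0,0]]]}}

```text
time: 28.25
ee_pos: [0.4358, 0.041, 0.0077]
tcp_rot: [178.8, 0.2, 168.1]
wrist_force: [-4.0, 12.6, 1.8]
opening: 0.0661
grasp_force: 5.8
```

Call:
{"op": "play_rows", "data": {"steps": [[[0,-0.001,0,0],[0,-0.001,0,0],[0,0,0,0],[0,0,0,0],[0,0,0,0]]]}}

```text
time: 28.67
ee_pos: [0.4354, 0.0392, 0.0077]
tcp_rot: [178.8, 0.2, 168.1]
wrist_force: [-3.3, 14.2, 2.8]
opening: 0.066
grasp_force: 6.3
```

The pad now presses: the trigger force is about 14 N, so roughly 21 N on the cell. I make sure of the second click, then release and add one single click, watching the force.

Call:
{"op": "play_rows", "data": {"steps": [[[0,-0.001,0,0],[0,0,0,0],[0,0,0,0],[0,0,0,0],[0,0,0,0]]]}}

```text
time: 29.08
ee_pos: [0.4354, 0.0387, 0.0077]
tcp_rot: [178.7, 0.2, 168.1]
wrist_force: [-2.6, 16.2, 1.0]
opening: 0.0661
grasp_force: 8.0
```

Call:
{"op": "play_rows", "data": {"steps": [[[0,0.009,0,0],[0,0.009,0,0],[0,0.009,0,0],[0,0,0,0],[0,0,0,0]]]}}

```text
time: 29.5
ee_pos: [0.4415, 0.0633, 0.008]
tcp_rot: [179.0, 0.3, 168.0]
wrist_force: [0.1, 0.5, 0.6]
opening: 0.0661
grasp_force: 0.0
```

Call:
{"op": "play_rows", "data": {"steps": [[[0,-0.006,0,0],[0,-0.004,0,0],[0,-0.002,0,0],[0,0,0,0],[0,0,0,0]]]}}

```text
time: 29.92
ee_pos: [0.438, 0.0526, 0.0078]
tcp_rot: [178.8, 0.2, 168.1]
wrist_force: [-5.2, 14.5, 2.7]
opening: 0.0655
grasp_force: 6.3
```

Call:
{"op": "play_rows", "data": {"steps": [[[0,-0.001,0,0],[0,-0.001,0,0],[0,-0.001,0,0],[0,0,0,0],[0,0,0,0]]]}}

```text
time: 30.33
ee_pos: [0.4372, 0.0502, 0.0078]
tcp_rot: [178.7, 0.1, 168.1]
wrist_force: [-6.1, 16.3, 3.7]
opening: 0.066
grasp_force: 7.4
```

Call:
{"op": "play_rows", "data": {"steps": [[[0,-0.001,0,0],[0,-0.001,0,0],[0,-0.001,0,0],[0,0,0,0],[0,0,0,0]]]}}

```text
time: 30.75
ee_pos: [0.4364, 0.0474, 0.0078]
tcp_rot: [178.7, 0.1, 168.1]
wrist_force: [-6.9, 17.9, 4.7]
opening: 0.0659
grasp_force: 7.9
```

Call:
{"op": "play_rows", "data": {"steps": [[[0,-0.001,0,0],[0,-0.001,0,0],[0,0,0,0],[0,0,0,0],[0,0,0,0]]]}}

```text
time: 31.17
ee_pos: [0.4359, 0.0457, 0.0077]
tcp_rot: [178.7, 0.1, 168.1]
wrist_force: [-7.5, 19.4, 4.5]
opening: 0.0656
grasp_force: 8.4
```

Call:
{"op": "play_rows", "data": {"steps": [[[0,-0.0007,0,0],[0,-0.0005,0,0],[0,0,0,0],[0,0,0,0],[0,0,0,0]]]}}

```text
time: 31.58
ee_pos: [0.4356, 0.0446, 0.0077]
tcp_rot: [178.7, 0.1, 168.1]
wrist_force: [-8.5, 20.2, 5.5]
opening: 0.066
grasp_force: 8.7
```

Call:
{"op": "play_rows", "data": {"steps": [[[0,0.009,0,0],[0,0.009,0,0],[0,0.0022,0,0],[0,0,0,0],[0,0,0,0]]]}}

```text
time: 32.0
ee_pos: [0.4412, 0.0618, 0.008]
tcp_rot: [179.0, 0.3, 168.0]
wrist_force: [-0.4, 0.6, 0.1]
opening: 0.066
grasp_force: 0.0
```

Call:
{"op": "play_rows", "data": {"steps": [[[0,-0.004,0,0],[0,-0.002,0,0],[0,-0.001,0,0],[0,0,0,0],[0,0,0,0]]]}}

```text
time: 32.42
ee_pos: [0.4395, 0.0567, 0.0079]
tcp_rot: [178.8, 0.2, 168.1]
wrist_force: [-1.1, 14.0, -0.6]
opening: 0.0663
grasp_force: 6.8
```

Call:
{"op": "play_rows", "data": {"steps": [[[0,-0.002,0,0],[0,-0.001,0,0],[0,-0.001,0,0],[0,0,0,0],[0,0,0,0]]]}}

```text
time: 32.83
ee_pos: [0.4382, 0.0533, 0.0078]
tcp_rot: [178.7, 0.2, 168.1]
wrist_force: [-3.5, 17.3, 0.9]
opening: 0.066
grasp_force: 8.2
```

Call:
{"op": "play_rows", "data": {"steps": [[[0,0,0,0],[0,0,0,0],[0,0,0,0],[0,0,0,0],[0,0,0,0]]]}}

```text
time: 33.25
ee_pos: [0.4382, 0.0533, 0.0078]
tcp_rot: [178.7, 0.2, 168.1]
wrist_force: [-3.3, 17.7, 1.3]
opening: 0.0663
grasp_force: 8.1
```

The force at the same position is 3.4 N higher, so the click is held and the pad keeps about 25 N. I release, open and withdraw.

Call:
{"op": "play_rows", "data": {"steps": [[[0,0.006,0,0],[0,0.005,0,0],[0,0.003,0,0],[0,0,0,0],[0,0,0,0]]], "gripper": 0.085}}

```text
time: 33.67
ee_pos: [0.4419, 0.065, 0.0081]
tcp_rot: [179.0, 0.3, 168.0]
wrist_force: [0.6, -0.4, 0.8]
opening: 0.085
grasp_force: 0.0
```

Call:
{"op": "play_rows", "data": {"steps": [[[0,0,0,0],[0,0,-0.01,0],[0,0,-0.015,0],[0,0,-0.02,0],[0,0,-0.02,0]]]}}

```text
time: 34.08
ee_pos: [0.441, 0.0639, 0.0744]
tcp_rot: [179.0, 0.3, 168.0]
wrist_force: [-0.0, -0.2, 0.3]
opening: 0.085
grasp_force: 0.0
```

Call:
{"op": "play_rows", "data": {"steps": [[[0,0,-0.02,0],[0,0,-0.02,0],[0,0,-0.015,0],[0,0,0,0],[0,0,0,0]]]}}

```text
time: 34.5
ee_pos: [0.4413, 0.0632, 0.1292]
tcp_rot: [179.0, 0.4, 168.0]
wrist_force: [0.5, 0.2, -0.4]
opening: 0.0848
grasp_force: 0.0
```

```bash
python3 - <<'E'
from h import *
o=bot.get_obs();print(o['time'],o['ee_pos'],o['wrist_force'],o['opening'])
t,px,py=np.load('clamp.npy')[:3]
M=np.array([[np.cos(t),-np.sin(t)],[np.sin(t),np.cos(t)]]);P=np.array([px,py])
# check: white +y face of the cell in the side view, as bright area versus expected box
s=cam('side','end.png');g=cv2.cvtColor(s['img'],cv2.COLOR_BGR2GRAY)
for y in(.03,.035):
  for x,z in((.074,.088),(.026,.088),(.074,.05),(.026,.05)):print(y,x,z,np.round(proj(s,[*(P+M@[x,y]),z]),1))
u,v=map(int,proj(s,[*(P+M@[.05,.03]),.065]));print(u,v);print(g[v-16:v+10:3,u-14:u+15:2])
E
```

```text
34.5 [0.44128116 0.06315257 0.12924267] [ 0.4974329   0.24034861 -0.37182993] 0.08477902072294463
0.03 0.074 0.088 [265.9 198.9]
0.03 0.026 0.088 [283.7 189.1]
0.03 0.074 0.05 [267.  211.3]
0.03 0.026 0.05 [284.4 201.5]
0.035 0.074 0.088 [267.3 200.2]
0.035 0.026 0.088 [285.1 190.4]
0.035 0.074 0.05 [268.3 212.5]
0.035 0.026 0.05 [285.8 202.7]
275 201
[[ 83  83  83  84  81  85 120 181 182 148 154 141  84  71 122]
 [ 85  82  83  82 111 175 181 145 157 243 215  89  38  34  35]
 [ 80  84 107 164 187 173 229 228 222 249 247 164  43  40  28]
 [ 94 158 200 161 171 252 254 250 217 158 142 143 209 221 161]
 [188 154 212 251 249 231 171 142 142 142 142 151 190 227 231]
 [153 215 231 183 146 143 140 140 142 143 144 149 181 186 208]
 [136 223 224 157 142 140 142 141 140 143 141 159 225 198 186]
 [133 221 224 170 143 141 140 141 140 142 141 150 234 244 219]
 [119 200 226 180 141 142 141 141 135 131 165 201 220 244 242]]
```

The end view agrees: the cell's face (grey ≈142) lies where a cell flat on the jaw should be, at columns 267..284. I hand in the job.

```bash
python3 -c "
from workcell import bot
print(bot.job_done())"
```

```text
the job is handed in; nothing more can be done
None
```

I handed the job in at 34.5 s: the cell stands upright against the fixed jaw, the clamp holds it with about 25 N (estimated from the trigger force), the trigger is let go and the arm is clear; no verdict came back.

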